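# Gauge a jack pivot pin: go gap, then no-go gap

### The job

Check the middle-sized pivot pin from the wooden tray in the gap gauge: keeping it upright and its foot at the gauge plate, slide it from the funnel end through the go gap, then on to the narrow no-go gap, and lean it squarely and gently (about 8 to 10 N) on the no-go jaws for a second or two to show that they stop it. Then let go and leave the pin standing in the gauge between the two gaps. Never lift it over the jaws, do not force it (never over 15 N against the jaws), and leave everything else where it is.

Things in the scene. Friction and masses are not known exactly. Their poses are not given: they have to be found in the camera images.
- pin_center (a point): the pin to check: plain bright steel cylinder 24 mm in diameter and 104 mm tall, with a fine clip groove near its top, about 0.4 kg, standing upright in the tray; middle one in thickness of the three pins, and the tallest. This point is its centre, 52 mm above its foot; z is its axis. Gripped high, from 65 mm above its foot, the fingers clear the jaws
- thick_pin_center (a point): another pin, not to be touched: 38 mm in diameter, 85 mm tall; the point is its centre, half-way up. It stands in the tray, and the three pins' places, 80 mm apart in a row, are swapped from run to run
- thin_pin_center (a point): another pin, not to be touched: 16 mm in diameter, 95 mm tall; the point is its centre, half-way up. In the tray
- tray: shallow fixed wooden tray 130 x 250 mm, rim 18 mm high, floor 5 mm thick; origin at the centre of its underside; the pins stand in a row along its y
- gauge: the gauge, fixed to the table: dark steel plate, 246 x 130 mm, 8 mm thick, bearing two pairs of rigid steel jaws with tops 43 mm above the table. Origin on the table surface under the go gap; +x is the way the pin travels (away from the robot, yawed), y = 0 the middle line, z up. The plate reaches from x = -111 to +135 mm. The go jaws are parallel, 26 mm apart, from x = -10 to +15 mm
- go_block: holder of the go jaws: two low aluminium stops at the plate's edges; origin on the plate's top at gauge x = 0, y = 0, axes as the gauge. In front of the go jaws a funnel, from x = -36 to -10 mm, narrows at 30 degrees a side from 54 mm wide to the 26 mm gap. Jaws and funnel together are clamped sideways anywhere: the gap's middle lies within 12 mm either side of y = 0, which the poses do not tell: feel or look for it
- pocket (a point): a point on the plate's top in the free pocket between the go and no-go jaws, gauge x = 42 mm, y = 0. The pin is clear of the go jaws when its axis is past gauge x = 27 mm
- nogo_block: holder of the no-go jaws: two 22 mm tall aluminium rails on the gauge; origin on the plate's top at gauge x = 90 mm, y = 0, axes as the gauge. Between them the rigid no-go jaws, 35 mm tall, gap 20 mm centred on y = 0, square front corners; clamped with front faces anywhere from 16 mm before to 16 mm past this origin (not in the poses). They stop the pin with its axis about 7 mm short of the faces
- small_jack: bystander: blue bottle jack 170 mm tall, origin under its base
- tin: bystander: metal can 68 mm wide, 75 mm tall, origin under its base
- screwdriver: bystander: screwdriver 200 mm long, lying
- wrench: bystander: wrench 200 mm long, lying
- caster: bystander: caster wheel about 87 mm tall, standing
Mind the look-alikes: they are no part of the job. Leave any blue or orange look-alike of the part that bears pin_center alone.

How it is judged:
On the way, in this order (a step that is already met when the one before it is completed fails the run):
1. the pin, upright and low, is in the go gap (z of pin_center in the frame of gauge below 0.07 m and angle between pin_center's own z axis and vertical below 0.15 rad and x of pin_center in the frame of gauge between -0.004 and 0.012 m and y of pin_center in the frame of gauge between -0.015 and 0.015 m), for 0.1 s.
2. it has come right through the go gap (z of pin_center in the frame of gauge below 0.07 m and angle between pin_center's own z axis and vertical below 0.15 rad and x of pin_center in the frame of gauge between 0.029 and 0.108 m and y of pin_center in the frame of gauge between -0.017 and 0.017 m), for 0.1 s.
3. it leans on the no-go jaws with more than 4 N for 0.8 s, upright, low and within 3 mm of their middle line (z of pin_center in the frame of gauge below 0.07 m and angle between pin_center's own z axis and vertical below 0.15 rad and contact force between pin and nogo_block above 4 N and y of pin_center in the frame of gauge between -0.003 and 0.003 m), for 0.8 s.
At the end, for the whole second after the job is handed in: the pin stands upright (within 0.1 rad) and at rest on the gauge plate in the pocket between the go and the no-go gap (its axis 28 to 108 mm past the gauge origin and within 17 mm of the middle line, its foot within 4 mm of its seat on the plate), released (x of pin_center in the frame of gauge between 0.028 and 0.108 m and y of pin_center in the frame of gauge between -0.017 and 0.017 m and z of pin_center in the frame of gauge below 0.064 m and angle between pin_center's own z axis and vertical below 0.1 rad and linear speed of pin below 0.02 m/s); the robot touches nothing.
It fails at once if the pin is forced: more than 18 N between it and the go or the no-go jaws (contact force between pin and go_block above 18 N or contact force between pin and nogo_block above 18 N).
It fails at once if the pin is raised more than 25 mm off the plate over the gauge's jaws or pocket (x of pin_center in the frame of gauge between -0.03 and 0.135 m and y of pin_center in the frame of gauge between -0.06 and 0.06 m and z of pin_center in the frame of gauge above 0.085 m).
It fails at once if a bystander or another pin is moved by more than 25 mm (distance of any of thick_pin_center, thin_pin_center, small_jack, tin, screwdriver, wrench, caster from where it was at the start of the episode above 0.025 m).
It also fails if it takes over 69 s, if anything falls off the work surface, if the arm or the gripper's body presses on something with over 40 N, if the wrist force passes 120 N, or if a joint passes its speed limit or range.

### The arm

A 6-joint arm with a two-finger parallel gripper is mounted at the origin on the work surface. World frame = base frame: x ahead of the robot, y to its left, z up, the work surface at z = 0. Lengths are in m, angles in rad, forces in N, time in s.
With the tool pointing down it reaches from about 0.275 to 0.875 m from the base axis. Payload 12.5 kg.
Tool frame: the origin (TCP) lies on the centre line of the jaws, within the pads' length; the fingertips stand r.finger_overhang ahead of it and the grasp point (between the pads) lies 3 mm ahead of it (r.finger_overhang is the distance from the TCP to the fingertips, in m); z points along the fingers, y is the direction in which the jaws open and shut (so a half turn about z gives the same grasp; the last joint's range is limited). The gripper opens to 85 mm and grips with 20 to 120 N. Pads are 22 mm wide; open, the fingers measure 114 mm over their backs; the gripper's body (76 mm by 85 mm) begins 54 mm behind the grasp point. The pads swing forward as they close: fully open they stand 13 mm farther back than shut.
Start: joints at [-0.085, 0.351, 1.652, -0, 1.139, -0.085], TCP at [0.55, 0, 0.216] pointing down, gripper open.
Joint ranges: [-2.75, 2.75], [-0.79, 2.1], [0.01, 2.65], [-1.57, 4.71], [0.07, 3.14], [-2.87, 2.87]. Speed limits (rad/s): [2.22, 2.22, 2.79, 3.14, 3.14, 3.14].

### API

Orientations are given as a unit quaternion [x, y, z, w].
In Python, from cell import r, optics gives the robot as it stands. The module is installed in compiled form; this text tells all that it offers. Calls block until the motion is done:
- r.move_to(position, orientation): joint-space move of the TCP to a pose.
- r.move_linear(position, rot=None, vel=0.15): straight line of the TCP; rot=None keeps the orientation; vel is the mean speed in m/s.
- r.set_joints(angles): joint-space move.
- r.set_gripper(opening, squeeze=None): opening from 0.0 (shut) to 1.0 (fully open); squeeze is the grip in N (None keeps the last); returns when the fingers have stopped.
- r.sleep(seconds).
- r.inverse_kinematics(position, orientation): joint angles nearest the present ones, or None.
- optics.get_image(name): name is "scene" or "side" or "wrist"; returns a dict with "pixels" (420x560x3 uint8, red, green, blue), "depth" (420x560 float32, m along the optical axis (not along the pixel's ray), 0 where there is no reading), "fx", "fy", "cx", "cy" (pixels), "D" ([k1, k2, p1, p2, k3] as OpenCV has them; the pictures are not rectified), "camera_from_world" (4x4, takes a point from world to camera coordinates); the wrist camera has in their place "mount" (4x4, takes a point from camera to tool coordinates, whose origin is the TCP and whose axes are the flange's). Camera axes: x right, y down, z forward; pixel columns grow to the right and rows downward; lengths in m; the calibration is good to about 2 mm. A picture is of the moment at which its call begins: read the wrist's pose just before it.
A pose or a line that the arm cannot do raises r.PlanningError and nothing moves.
- r.hand_in(): hands the job in, once; it reports no verdict.
Readings, each from a call of its own:
- r.current_t(): time.
- r.current_q(): joint angles.
- r.current_qvel(): joint speeds.
- r.current_effort(): joint torques, N m.
- r.current_tool_pos(): TCP position.
- r.current_ee_rot(): TCP orientation.
- r.current_contact_force(): force on the tool from outside, world axes, zero at the start.
- r.current_torque(): the same for the moment, N m.
- r.current_opening(): opening from 0.0 (shut) to 1.0 (fully open).
Only numpy, scipy, OpenCV 4.12 (cv2) and the standard library are available. Lean on these libraries where they do the work, as an engineer would, in place of code of your own. Each camera call takes 0.05 s, during which the arm holds its last target.

## Working session

There is one attempt and no reset: what is moved stays moved. The work goes in short steps, each a Python script; the robot and the scene stay as the last script left them, time stands still between calls to the robot, and variables do not carry over. Pictures are saved under pics/ and viewed, and the job is handed in when it is done.

```bash
mkdir -p pics
cat > h.py <<'E'
import numpy as np, cv2
from cell import r, optics
def save(n,name):
    im=optics.get_image(n); cv2.imwrite(f'pics/{name}.png',im['pixels'][:,:,::-1]); np.save(f'pics/{name}.npy',im,allow_pickle=True); return im
def load(name): return np.load(f'pics/{name}.npy',allow_pickle=True).item()
def T_cw(im):
    return np.linalg.inv(im['camera_from_world']) if 'camera_from_world' in im else im['T']
def ray(im,uv):
    K=np.array([[im['fx'],0,im['cx']],[0,im['fy'],im['cy']],[0,0,1.]])
    p=cv2.undistortPoints(np.array(uv,float).reshape(-1,1,2),K,np.array(im['D'],float)).reshape(-1,2)
    d=np.c_[p,np.ones(len(p))]; T=T_cw(im)
    return T[:3,3],d@T[:3,:3].T
def onplane(im,uv,z):
    o,d=ray(im,uv); return o+d*((z-o[2])/d[:,2])[:,None]
E
python3 - <<'E'
from h import *
print(r.current_t(),r.finger_overhang,r.current_contact_force(),r.current_ee_rot())
for n in ['scene','side']:
    im=save(n,n+'0'); print(np.round(T_cw(im),3))
from scipy.spatial.transform import Rotation as R
T=np.eye(4);T[:3,:3]=R.from_quat(r.current_ee_rot()).as_matrix();T[:3,3]=r.current_tool_pos()
im=optics.get_image('wrist'); im['T']=T@im['mount']; cv2.imwrite('pics/wrist0.png',im['pixels'][:,:,::-1]); np.save('pics/wrist0.npy',im,allow_pickle=True)
print(im['mount'],r.current_t())
E
```

```text
0.0 0.022 [-0.38762651 -0.28919977 -0.52245081] [ 7.07104589e-01  7.07108718e-01 -3.87251786e-04 -4.59557266e-04]
[[-0.007  0.826 -0.563  1.192]
 [ 1.    -0.002 -0.015  0.024]
 [-0.013 -0.563 -0.826  1.002]
 [ 0.     0.     0.     1.   ]]
[[ 0.935 -0.17   0.311  0.2  ]
 [-0.353 -0.499  0.791 -0.966]
 [ 0.021 -0.85  -0.527  0.726]
 [ 0.     0.     0.     1.   ]]
[[-7.45339547e-04 -9.61428859e-01 -2.75052710e-01  6.93912242e-02]
 [ 9.99999667e-01 -6.24862718e-04 -5.25638336e-04 -6.02832515e-04]
 [ 3.33493682e-04 -2.75053010e-01  9.61429004e-01 -1.57927214e-01]
 [ 0.00000000e+00  0.00000000e+00  0.00000000e+00  1.00000000e+00]] 0.15
```

View pics/scene0.png

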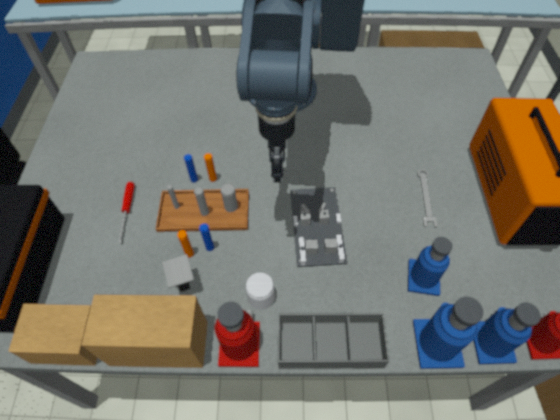

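View pics/side0.png

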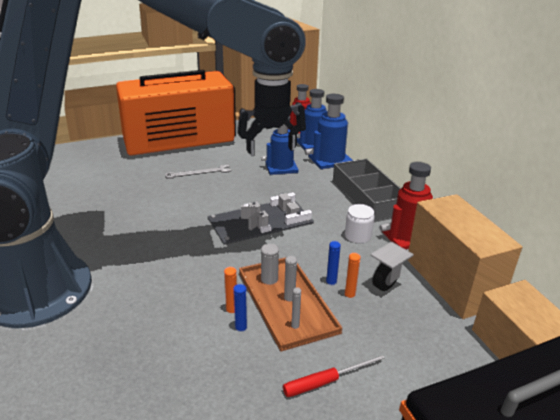

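View pics/wrist0.png

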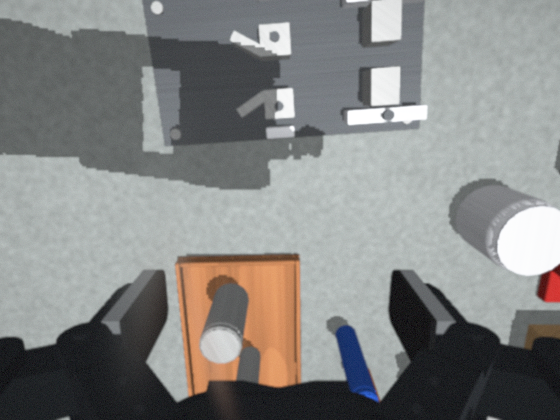

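Wrist view: gauge plate at the top (go jaws about u 235–290, no-go jaws about u 345–425), tray below it. The three pins are thin, mid and thick at scene u≈172, 201 and 229, so the middle place holds the target. Next I compute rough positions, then take closer wrist views.

Run:
```python
from h import *
im=load('wrist0')
print('plate',np.round(onplane(im,[[165,145],[418,127],[280,40],[280,103],[365,70]],0.008),3))
print('pintop wrist',np.round(onplane(im,[[222,345]],0.109),3))
s=load('scene0')
print('scene plate',np.round(onplane(s,[[291,189],[334,189],[301,266],[345,263]],0.008),3))
print('pins top',np.round(onplane(s,[[200,191]],0.109),3),np.round(onplane(s,[[229,187]],0.09),3),np.round(onplane(s,[[171,187]],0.1),3))
print('tray',np.round(onplane(s,[[162,191],[248,191],[249,228],[158,230]],0.018),3))
for n in('scene0','side0','wrist0'):
    im=load(n);d=im['depth'];v,u=np.mgrid[0:420,0:560]
    o,dd=ray(im,np.c_[u.ravel(),v.ravel()]);P=o+dd*d.reshape(-1,1)
    im['P']=P.reshape(420,560,3)
    m=(d.ravel()>0)&(P[:,2]>.104)&(P[:,2]<.114)&(P[:,0]>.45)&(P[:,0]<.65)&(P[:,1]>-.25)&(P[:,1]<-.06)
    print(n,m.sum(),np.round(P[m].mean(0),4),np.round(P[m].min(0),3),np.round(P[m].max(0),3))
```

```text
plate [[0.439 0.03  0.008]
 [0.683 0.046 0.008]
 [0.551 0.123 0.008]
 [0.551 0.069 0.008]
 [0.629 0.098 0.008]]
pintop wrist [[ 0.503 -0.122  0.109]]
scene plate [[0.44  0.035 0.008]
 [0.44  0.158 0.008]
 [0.686 0.059 0.008]
 [0.677 0.172 0.008]]
pins top [[ 0.522 -0.201  0.109]] [[ 0.494 -0.13   0.09 ]] [[ 0.501 -0.282  0.1  ]]
tray [[ 0.453 -0.334  0.018]
 [ 0.454 -0.087  0.018]
 [ 0.577 -0.078  0.018]
 [ 0.584 -0.323  0.018]]
scene0 78 [ 0.5496 -0.2051  0.107 ] [ 0.506 -0.24   0.104] [ 0.65  -0.173  0.113]
side0 133 [ 0.5612 -0.2102  0.1072] [ 0.506 -0.248  0.104] [ 0.65  -0.176  0.112]
wrist0 38 [ 0.6293 -0.1764  0.1046] [ 0.624 -0.18   0.104] [ 0.635 -0.174  0.106]
```

```bash
cat >> h.py <<'E'
from scipy.spatial.transform import Rotation as R
def wrist(name):
    T=np.eye(4);T[:3,:3]=R.from_quat(r.current_ee_rot()).as_matrix();T[:3,3]=r.current_tool_pos()
    im=optics.get_image('wrist'); im['T']=T@im['mount']; cv2.imwrite(f'pics/{name}.png',im['pixels'][:,:,::-1]); np.save(f'pics/{name}.npy',im,allow_pickle=True); return im
def cloud(im):
    v,u=np.mgrid[0:420,0:560]; o,dd=ray(im,np.c_[u.ravel(),v.ravel()])
    P=o+dd*im['depth'].reshape(-1,1); P[im['depth'].ravel()<=0]=np.nan
    return P.reshape(420,560,3)
E
python3 - <<'E'
from h import *
q=[.70710678,.70710678,0,0]
r.move_to([.565,.10,.22],q); r.sleep(.2); wrist('w_g')
r.move_to([.515,-.22,.26],q); r.sleep(.2); wrist('w_t')
print(r.current_t())
E
```

```text
2.375
```

View pics/w_g.png

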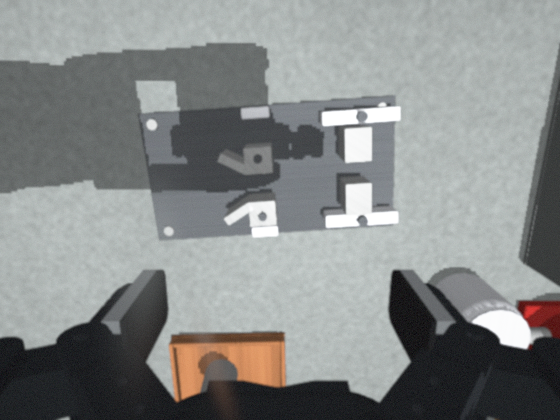

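View pics/w_t.png

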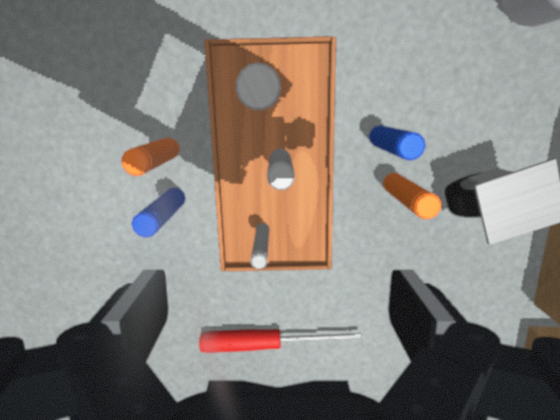

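Run:
```python
from h import *
im=load('w_g');p=im['pixels'][80:260,120:420]
cv2.imwrite('pics/zg.png',cv2.convertScaleAbs(cv2.resize(p,None,fx=2.6,fy=2.6,interpolation=cv2.INTER_CUBIC)[:,:,::-1],alpha=1.4))
P=cloud(im)
m=(P[80:260,120:420,2]>.03)
cv2.imwrite('pics/zgm.png',cv2.resize((np.nan_to_num(P[80:260,120:420,2])*5000).clip(0,255).astype('u1'),None,fx=2.6,fy=2.6,interpolation=0))
im=load('w_t')
P=cloud(im)
for lo,hi,n in((.1035,.115,'mid'),(.083,.095,'thick')):
    m=(P[...,2]>lo)&(P[...,2]<hi)&(P[...,0]>.45)&(P[...,0]<.59)&(P[...,1]>-.34)&(P[...,1]<-.06)
    k,l,st,c=cv2.connectedComponentsWithStats(m.astype('u1'))
    for i in range(1,k):
        if st[i,4]>15: print(n,st[i],c[i],np.round(np.median(P[l==i],0),4),np.round((P[l==i].min(0)+P[l==i].max(0))/2,4),np.round(np.ptp(P[l==i],0),4))
p=im['pixels'][130:210,250:320]
cv2.imwrite('pics/zt.png',cv2.resize(p,None,fx=7,fy=7,interpolation=cv2.INTER_CUBIC)[:,:,::-1])
```

```text
mid [267 162  27  28 605] [280.05950413 175.8231405 ] [ 0.5164 -0.2089  0.1094] [ 0.5164 -0.2092  0.1076] [0.022  0.023  0.0082]
thick [ 236   62   45   49 1664] [257.51382212  86.18149038] [ 0.4977 -0.1367  0.0903] [ 0.4978 -0.137   0.0893] [0.037  0.038  0.0076]
thick [268 159  25   9  45] [280.15555556 161.46666667] [ 0.5165 -0.1994  0.0891] [ 0.5165 -0.2013  0.0893] [0.0213 0.0071 0.0114]
thick [251 247  17  10  73] [259.26027397 250.89041096] [ 0.4969 -0.2846  0.0897] [ 0.4965 -0.2865  0.0889] [0.0152 0.0071 0.0112]
```

View pics/zg.png

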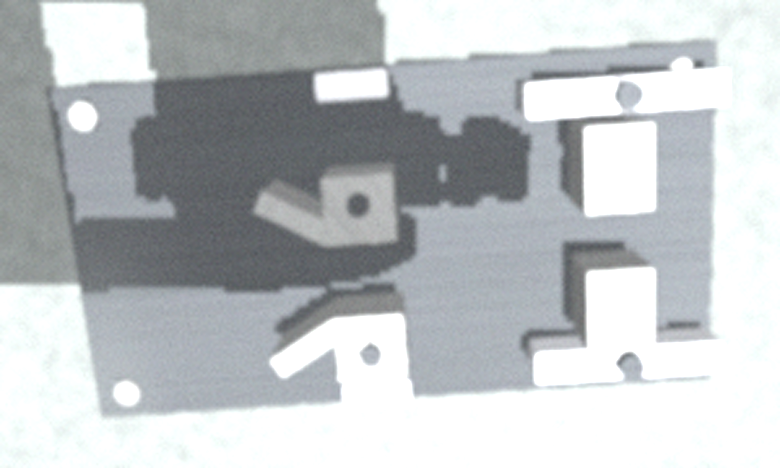

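View pics/zgm.png

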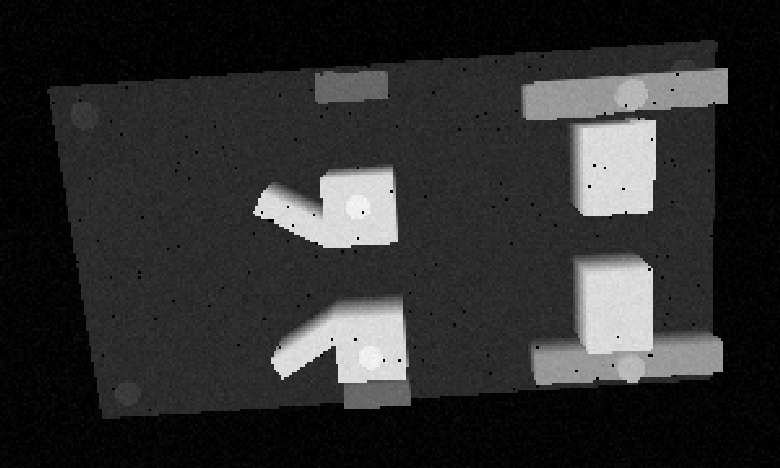

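View pics/zt.png

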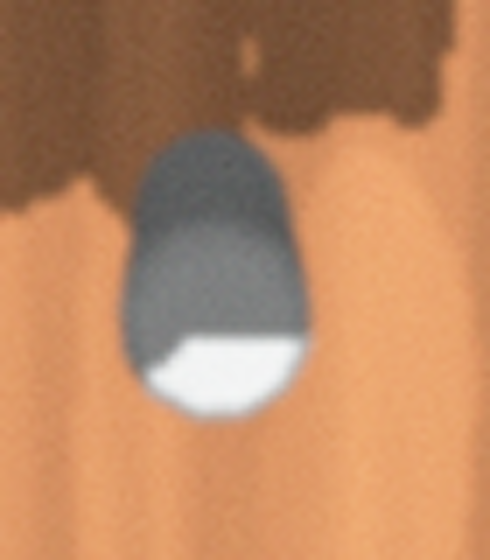

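Run:
```python
from h import *
im=load('w_g');P=cloud(im);Z=np.nan_to_num(P[...,2]).astype('f4');Z=cv2.medianBlur(Z,3)
print('plate z',np.median(P[170:180,180:215,2]))
reg=np.zeros(Z.shape,bool);reg[80:260,120:420]=1
# plate outline edges, z=.008
m=((Z>.0045)&reg).astype('u1')
k,l,st,c=cv2.connectedComponentsWithStats(m);i=1+np.argmax(st[1:,4]);m=(l==i).astype('u1')
def line(uv,z):
    w=onplane(im,uv,z)[:,:2].astype('f4'); a=cv2.fitLine(w,cv2.DIST_HUBER,0,.01,.01).ravel(); return a
cols=[u for u in range(150,235)]
bot=[[u,np.nonzero(m[:,u])[0].max()+.5] for u in range(170,245)]
top=[[u,np.nonzero(m[:,u])[0].min()-.5] for u in list(range(150,230))+list(range(280,315))]
lef=[[np.nonzero(m[v])[0].min()-.5,v] for v in range(122,232)]
rig=[[np.nonzero(m[v])[0].max()+.5,v] for v in range(130,205)]
for n,e in(('bot',bot),('top',top),('lef',lef),('rig',rig)):
    a=line(e,.008);print(n,np.round(a,4),np.degrees(np.arctan2(a[1],a[0])))
# jaw tops
m=((Z>.0395)&(Z<.047)&reg).astype('u1')
k,l,st,c=cv2.connectedComponentsWithStats(m)
for i in range(1,k):
    if st[i,4]<100: continue
    pt=P[l==i]
    ct=cv2.findContours((l==i).astype('u1'),cv2.RETR_EXTERNAL,cv2.CHAIN_APPROX_NONE)[0][0].reshape(-1,2)
    w=onplane(im,ct,.043)[:,:2].astype('f4')
    print(st[i],np.round(pt.mean(0),4),'z',np.median(pt[:,2])); print(cv2.minAreaRect(w), np.round(w.min(0),4),np.round(w.max(0),4))
```

```text
plate z nan
bot [0.9978 0.0662 0.4894 0.032 ] 3.7929084
top [0.9977 0.0681 0.5111 0.1643] 3.907334
lef [ 0.0625 -0.998   0.434   0.0962] -86.4194
rig [ 0.0656 -0.9978  0.6799  0.1074] -86.23645
[343 126  29  37 952] [nan nan nan] z nan
((0.6347289681434631, 0.1323440968990326), (0.024507634341716766, 0.030855147168040276), 3.9558005332946777) [0.6216 0.1168] [0.6472 0.1483]
[218 146  55  29 955] [nan nan nan] z nan
((0.5343525409698486, 0.11759530007839203), (0.047959133982658386, 0.02436746470630169), 3.9978575706481934) [0.5104 0.106 ] [0.5589 0.1312]
[345 183  26  33 830] [nan nan nan] z nan
((0.6377984881401062, 0.0823894515633583), (0.023306511342525482, 0.03062758594751358), 3.7690484523773193) [0.6257 0.0669] [0.6504 0.0975]
[224 200  52  27 867] [nan nan nan] z nan
((0.5374431014060974, 0.06795354187488556), (0.04842246323823929, 0.02481904998421669), 3.8350296020507812) [0.5135 0.0562] [0.5615 0.0816]
```

```bash
cat >> h.py <<'E'
TH=0.0672
D=np.array([np.cos(TH),np.sin(TH)]);N=np.array([-np.sin(TH),np.cos(TH)]);O=.5505*D+.0644*N
Q=(R.from_euler('z',TH)*R.from_quat([.70710678,.70710678,0,0])).as_quat()
GY=-.0076
def g2w(x,y,z): return [*(O+x*D+y*N),z]
def w2g(p): e=np.array(p[:2])-O; return np.array([e@D,e@N,p[2]])
def F(n=4):
    f=[]
    for _ in range(n): f.append(r.current_contact_force()); r.sleep(.02)
    f=np.mean(f,0); return np.array([f[:2]@D,f[:2]@N,f[2]])
E
python3 - <<'E'
from h import *
im=load('w_t');P=cloud(im)
for n,u,v in(('oL',137,160),('bL',146,225),('bR',412,146),('oR',428,205),('caster',515,200)):
    print(n,np.round(np.nanmedian(P[v-3:v+4,u-3:u+4].reshape(-1,3),0),3))
print('origin',O, r.inverse_kinematics([.5164,-.2089,.082],Q))
E
```

```text
oL [ 0.396 -0.196  0.105]
bL [ 0.398 -0.254  0.105]
bR [ 0.626 -0.185  0.104]
oR [ 0.645 -0.235  0.105]
caster [ 0.729 -0.235  0.087]
origin [0.54493306 0.10122041] [-4.67978851e-01  5.36703628e-01  1.74261055e+00 -4.44089210e-16
  8.62278480e-01 -5.35178851e-01]
```

Run:
```python
from h import *
r.move_to([.5164,-.2089,.2],Q)
r.set_gripper(.6)
r.move_linear([.5164,-.2089,.082],vel=.12)
print(F())
r.set_gripper(0.0,squeeze=40)
print(r.current_opening(),F(),r.current_tool_pos(),r.current_t())
r.move_linear([.5164,-.2089,.26],vel=.12); r.sleep(.2)
print(F(),r.current_opening()); wrist('w_h'); save('side','s_h'); print(r.current_t())
```

```text
[ 0.13173686  0.10182382 -0.12138495]
0.2567773361874697 [-0.36713024  0.17059752  5.74886601] [ 0.51678891 -0.20910497  0.08258948] 4.8
[ 0.59509162  0.38875741 -3.99039599] 0.2594812193024525
6.8
```

View pics/w_h.png

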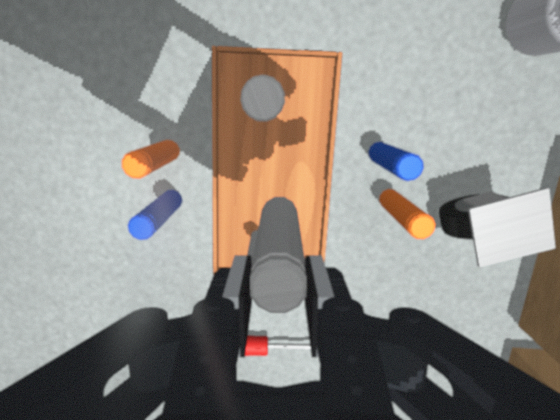

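View pics/s_h.png

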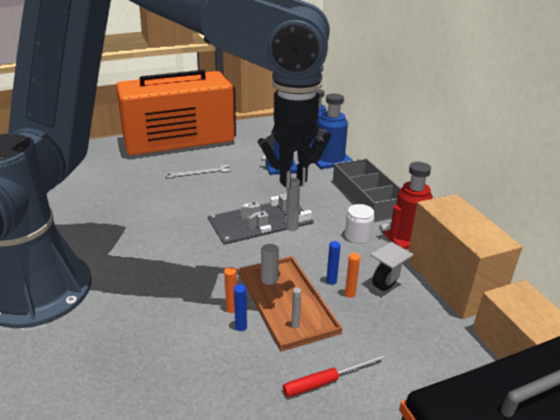

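Run:
```python
from h import *
im=load('w_h');P=cloud(im)
m=(P[...,2]>.275)&(P[...,2]<.30);m[:,:255]=0;m[:,300:]=0;m[:270]=0;m[325:]=0
p=P[m];print(m.sum(),np.median(p,0),(p.min(0)+p.max(0))/2,np.ptp(p,axis=0),r.current_tool_pos())
r.move_linear(g2w(-.075,GY,.26),vel=.25)
r.move_linear(g2w(-.075,GY,.095),vel=.12); r.sleep(.2)
f0=F();print(f0,w2g(r.current_tool_pos()))
z=.095
while z>.082:
    z-=.001; r.move_linear(g2w(-.075,GY,z),vel=.02); f=F(2)
    if f[2]-f0[2]>3: break
print(z,f-f0,w2g(r.current_tool_pos()),r.current_t())
```

```text
1823 [ 0.51542257 -0.20960566  0.28668673] [ 0.51546636 -0.21053751  0.28626488] [0.01824429 0.02031922 0.00430672] [ 0.51638796 -0.20888456  0.25990506]
[ 0.33690925  0.0224561  -4.24107008] [-0.07491137 -0.00758184  0.09520838]
0.08499999999999999 [-0.9020955   0.33695792  8.83762028] [-0.07444369 -0.00757816  0.08555905] 12.775
```

Run:
```python
from h import *
Z=.087
r.move_linear(g2w(-.075,GY,Z),vel=.05)
r.move_linear(g2w(-.040,GY,Z),vel=.08); r.sleep(.15)
f0=F(6);print(f0,w2g(r.current_tool_pos()),r.current_t())
x,y=-.040,GY; log=[]
stop=None
while x<.034 and r.current_t()<32:
    x+=.001 if x<.012 else .0015
    r.move_linear(g2w(x,y,Z),vel=.03)
    f=F(2)-f0
    k=0
    while (abs(f[1])>1.5 or abs(f[0])>4) and k<6:
        if abs(f[1])>1.0: y+=np.clip(f[1]/16e3*.6,-.0005,.0005)
        if abs(f[0])>5: x-=.0004
        r.move_linear(g2w(x,y,Z),vel=.02); f=F(2)-f0;k+=1
    log.append([x*1e3,y*1e3,*f,k])
    if max(abs(f))>9: stop='force';break
for l in log[::3]+[log[-1]]: print(np.round(l,2))
print(stop,w2g(r.current_tool_pos())*1e3,r.current_t())
```

```text
[ 0.25019824 -0.09493863 -3.93506275] [-0.04030044 -0.00758914  0.08703697] 13.8667
[-39.    -7.6   -0.05  -0.38  -0.3    0.  ]
[-36.    -7.6   -0.4   -0.56   0.06   0.  ]
[-33.    -7.6   -0.29  -0.23   0.12   0.  ]
[-30.    -7.6   -0.24  -0.4    0.07   0.  ]
[-27.    -7.6    0.1   -0.23  -0.2    0.  ]
[-24.    -7.6   -0.28   0.24  -0.51   0.  ]
[-21.    -7.6   -0.61   0.04   0.21   0.  ]
[-18.    -7.6   -0.02   0.41   0.02   0.  ]
[-15.    -7.6    0.63   0.42   0.6    0.  ]
[-12.    -7.6   -0.56  -0.07  -0.67   0.  ]
[-9.   -7.6  -0.49  0.69 -0.16  0.  ]
[-6.   -7.6  -0.09  0.12 -0.62  0.  ]
[-3.   -7.6  -0.21  0.01  0.13  0.  ]
[ 0.   -7.6  -0.12  0.05 -0.11  0.  ]
[ 3.   -7.6   0.15  0.03  0.16  0.  ]
[ 6.   -7.6   0.3  -0.12 -0.66  0.  ]
[ 9.   -7.6  -0.61  0.31  0.06  0.  ]
[ 1.2e+01 -7.6e+00  1.0e-02  2.6e-01 -3.2e-01  0.0e+00]
[16.5  -7.6  -0.35  0.03 -0.09  0.  ]
[21.   -7.6  -0.06 -0.   -0.19  0.  ]
[25.5  -7.6  -0.28  0.65 -0.69  0.  ]
[30.   -7.6   0.19  0.45 -0.49  0.  ]
[30.   -7.6   0.19  0.45 -0.49  0.  ]
None [30.0553526  -7.60631638 86.98999402] 32.0
```

Run:
```python
from h import *
Z=.087
r.move_linear(g2w(.044,GY,Z),vel=.05)
r.move_linear(g2w(.050,0,Z),vel=.05)
r.move_linear(g2w(.064,0,Z),vel=.04); r.sleep(.15)
f0=F(6);print(f0,w2g(r.current_tool_pos()),r.current_t())
x,y=.064,0.; st=.0006; hold=None
while x<.09 and r.current_t()<52:
    x+=st; r.move_linear(g2w(x,y,Z),vel=.02); f=F(2)-f0; p=-f[0]
    if p>.8 : print(np.round([x*1e3,y*1e3,*f],2))
    if p>1.5: st=.00015
    if abs(f[1])>1.2 and p>2: y+=np.clip(f[1]/16e3*.5,-.0003,.0003)
    if p>8: break
t=r.current_t();print('hold',t)
while r.current_t()<t+2:
    f=F(3)-f0;p=-f[0];print(np.round(f,2))
    if p>11 or p<6.5: x+=np.clip((8.8-p)/16e3,-.0004,.0003)*.7; r.move_linear(g2w(x,y,Z),vel=.02)
print(w2g(r.current_tool_pos())*1e3,r.current_opening(),r.current_t())
```

```text
[ 0.03985475 -0.02794931 -3.97725201] [6.38906148e-02 4.06944164e-06 8.70122383e-02] 33.525
[ 7.42e+01  0.00e+00 -1.53e+00  1.60e-01  1.00e-02]
[74.35  0.   -1.02 -0.44 -0.44]
[74.5   0.   -1.45  0.33 -0.12]
[ 7.465e+01  0.000e+00 -1.380e+00  5.500e-01  3.000e-02]
[ 7.48e+01  0.00e+00 -1.98e+00  3.20e-01  5.00e-02]
[ 7.495e+01  0.000e+00 -2.330e+00  6.000e-02  4.500e-01]
[75.1   0.   -2.95 -0.6   1.36]
[75.25  0.   -3.75 -0.1   0.61]
[75.4   0.   -4.41  0.8   1.19]
[75.55  0.   -4.78  0.21  0.98]
[75.7   0.   -4.68  0.92  1.4 ]
[75.85  0.   -5.35 -0.49  1.01]
[ 7.60e+01  0.00e+00 -5.89e+00  4.00e-02  1.14e+00]
[76.15  0.   -5.48  0.67  1.45]
[76.3   0.   -6.3   0.26  1.9 ]
[76.45  0.   -6.26  0.33  2.43]
[76.6   0.   -6.51  0.26  2.98]
[76.75  0.   -7.36  0.24  2.96]
[76.9   0.   -6.76 -0.42  2.52]
[77.05  0.   -6.4   0.59  3.35]
[77.2   0.   -7.37  0.51  2.69]
[77.35  0.   -8.39  0.2   2.84]
hold 44.2917
[-8.08  0.12  3.41]
[-8.5   0.27  3.03]
[-7.86 -0.05  3.37]
[-7.73  0.13  2.88]
[-8.16  0.14  3.2 ]
[-7.56  0.53  2.91]
[-8.02  0.36  3.43]
[-7.8   0.16  3.32]
[-7.66 -0.33  3.46]
[-7.92  0.57  3.17]
[-7.66 -0.47  3.64]
[-7.83  0.31  3.59]
[-8.06 -0.12  2.89]
[-7.13 -0.38  3.54]
[-7.29  0.15  3.  ]
[-8.18  0.39  2.87]
[-8.17  0.52  3.27]
[-7.84  0.48  4.  ]
[-7.73 -0.08  3.21]
[-8.05  0.71  3.26]
[-7.55  0.65  3.24]
[-8.13  0.29  3.2 ]
[-7.98  0.42  2.99]
[-8.01  0.13  3.4 ]
[-7.52 -0.22  3.16]
[-7.84 -0.19  3.53]
[-7.84  0.54  3.76]
[-7.66  0.41  3.01]
[-7.72  0.28  3.25]
[-8.32  0.36  3.47]
[-7.91  0.43  3.35]
[-7.28  0.41  3.47]
[-7.98 -0.01  3.2 ]
[-7.8  -0.32  3.22]
[-7.7   0.02  4.49]
[-7.72  0.1   3.22]
[-7.65 -0.01  3.37]
[-7.49  0.17  3.  ]
[-7.84  0.27  3.2 ]
[-7.69  0.35  3.69]
[7.66722807e+01 1.32510180e-02 8.69129386e+01] 0.25692980102421487 46.2917
```

```bash
python3 - <<'E'
from h import *
f0=np.array([.04,-.03,-3.98]);x=.07735
for _ in range(5):
    x+=.0003; r.move_linear(g2w(x,0,.087),vel=.02); f=F(3)-f0
    if -f[0]>8.7: break
r.sleep(1.0); print(np.round(F()-f0,2),x)
r.move_linear(g2w(.062,0,.087),vel=.03); r.sleep(.2); f0=F();print(f0,r.current_t())
wrist('w_p');save('side','s_p');print(r.current_t())
E
python3 - <<'E'
from h import *
p=load('s_p')['pixels'];cv2.imwrite('pics/sp.png',cv2.resize(p[120:270,190:350],None,fx=4,fy=4,interpolation=cv2.INTER_CUBIC)[:,:,::-1])
E
```

```text
[-9.56  0.49  4.22] 0.07824999999999999
[ 0.16360147  0.10002257 -4.32626905] 49.2167
49.3167
```

View pics/sp.png

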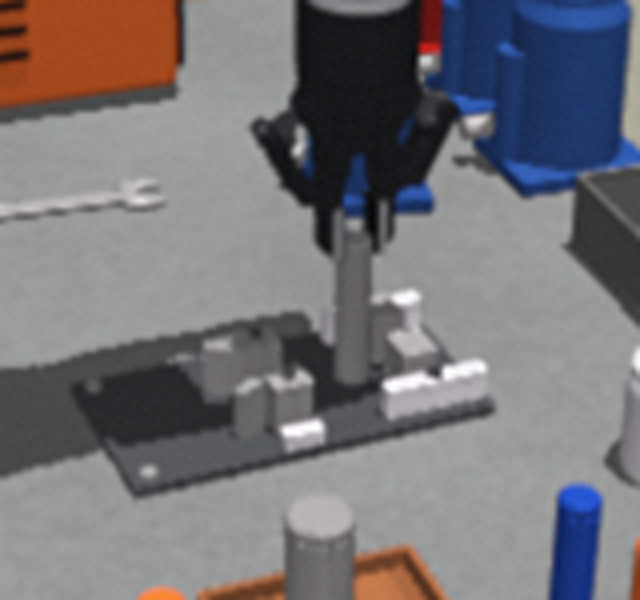

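View pics/w_p.png

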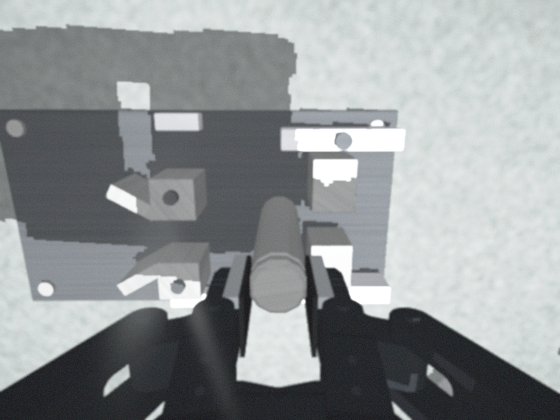

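The pin is upright in the pocket, with its top at wrist (277,283), and it's aligned with the no-go gap. Now I lower, release and check.

Run:
```python
from h import *
f0=F();z=.087
while z>.083:
    z-=.0004; r.move_linear(g2w(.062,0,z),vel=.02); f=F(2)-f0
    if f[2]>2.5: break
print(z,f)
r.set_gripper(.6); r.sleep(.2); print(F()-f0)
r.move_linear(g2w(.062,0,.2),vel=.1)
r.move_linear(g2w(.035,-.02,.25),vel=.15); r.sleep(.2)
im=wrist('w_e');save('side','s_e');print(r.current_t())
P=cloud(im);m=(P[...,2]>.105)&(P[...,2]<.12)&(abs(P[...,0]-.606)<.05)&(abs(P[...,1]-.105)<.05)
p=P[m];print(m.sum(),w2g(np.median(p,0)))
```

```text
0.0854 [-0.33626085 -0.30394558  3.33652401]
[-0.34081033 -1.04119028  3.85103553]
53.325
690 [6.17172858e-02 2.58919459e-05 1.12371265e-01]
```

View pics/w_e.png

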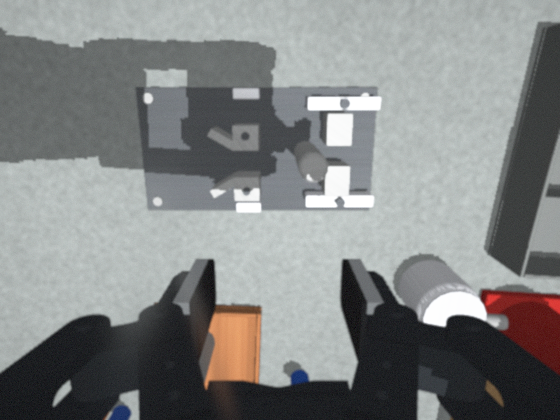

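View pics/s_e.png

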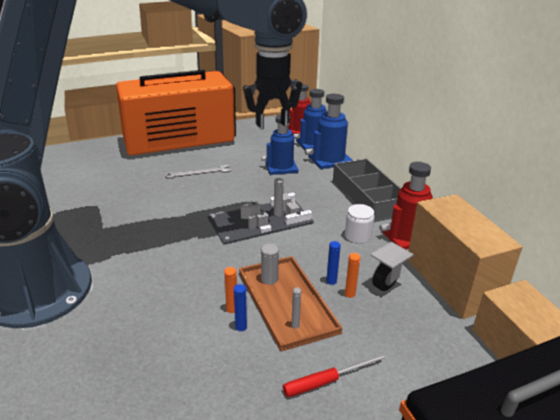

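The pin stands free and upright at gauge x≈62 mm, y≈0. Its top is at z≈0.112 m, which is where it should be when seated. The bystanders haven't moved and the gripper is clear.

```bash
python3 -c "
from h import *
r.hand_in()"
```

```text
the job is handed in; nothing more can be done
```

I checked the 24 mm pin in the gap gauge and handed the job in at about 53 s. The robot reports no verdict.

- **Go gap:** I slid the pin upright, its foot about 1.5 mm above the plate, through the go gap. The camera put the gap's middle about 7.6 mm to the −y side. I felt no contact, with side forces under 1 N.
- **No-go jaws:** They stopped the pin. I leaned it on them at about 7.8 N for 2 s, then at about 9.5 N for 1 s. The side force stayed under about 1 N. By the arm's position the pin was on the middle line, within the roughly 1 mm I could confirm.
- **Last check:** The pin stands free in the pocket at gauge x ≈ 62 mm, y ≈ 0. It looks upright, its top is at the seated height, and the gripper is well clear. In the side camera's last picture the other pins and the bystanders are where they were at the start.

**What disagreed:**
- **Lean force:** The first 2 s lean was slightly under the 8–10 N target, so I nudged it up.
- **Position at the jaws:** The arm travelled about 3 mm further than the camera estimate while the force built up. I took that as the pin tilting about 0.04 rad in the grip, which I did not measure. It looked upright again after I backed off.

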